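# Seat the lap on the graver hone and swing in the tool rest

## Robot

A 6-joint arm with a two-finger parallel gripper is mounted at the origin on the work surface. World frame = base frame: x ahead of the robot, y to its left, z up, the work surface at z = 0. Lengths are in m, angles in rad, forces in N, time in s.
With the tool pointing down it reaches from about 0.35 to 0.95 m from the base axis. Payload 17.4 kg.
Tool frame: the origin (TCP) lies on the mounting face of the last link; the fingertips stand 186 mm ahead of it and the grasp point (between the pads) lies 167 mm ahead of it; z points along the fingers, y is the direction in which the jaws open and shut (so a half turn about z gives the same grasp; the last joint's range is limited). The gripper opens to 93 mm and grips with 3 to 60 N. Pads are 15 mm wide; open, the fingers measure 128 mm over their backs; the gripper's body (75 mm by 188 mm) begins 65 mm behind the grasp point.
Start: joints at [-1.265, 0.116, 1.442, -0, 1.584, -0.038], TCP at [0.228, -0.636, 0.405] pointing down, gripper open.
Joint ranges: [-2.83, 2.83], [-0.83, 2.19], [0.07, 2.5], [-1.14, 4.28], [0.01, 3], [-2.97, 2.97]. Speed limits (rad/s): [1.89, 1.89, 2.22, 3.14, 3.14, 3.14].

## Interface

Orientations are given as a rotation vector (axis times angle).
In Python, from station import r gives the robot as it stands.
- The arm moves only by the tool carry_out, never from a script. Its arguments are lists of equal length, an entry for each row: "translation": the shift along the world's x, y, z in m, a list of three; "turn": the turn, a rotation vector about the world's x, y, z in degrees, a list of three; "grip": the gripper command: -1 is shut, 1 is fully open, values between are in proportion. In form: {"translation": [[x, y, z], ...], "turn": [[rx, ry, rz], ...], "grip": [grip, ...]}. A call has 1 to 12 rows; each row is the pose to reach, as a shift and turn from the pose commanded when the call began; what a row does not reach only later rows make up. A row lasts 1/10 s, in which the tool goes at most 50 mm and 8.59 degrees, less where a joint would pass 70% of its speed; a pose out of reach is approached as far as the arm can. A call with a gripper value outside its range is refused whole. The fingers move at their own pace and stop on an object; "grip_force" is the grip in N (left out, the last holds). Time passes only in rows, so rows that repeat a pose let the fingers close. It gives the time, the measured TCP pose, the force and the opening at its end, in the units of the state.
- r.read_state(): the state, without advancing time (a new reading comes with each control period).
- r.grab_frame(name): name is "scene" or "top"; returns the picture (384x512x3 uint8, blue, green, red); there is no depth.
- r.get_calibration(name): a dict with "vfov" (degrees; the focal length in pixels is half the picture's height over the tangent of half this angle, whatever the lens; pixels are square), "cx", "cy" (the principal point, pixels), "dist_coeffs" ([k1, k2, p1, p2, k3] as OpenCV has them; the pictures are not rectified), "extrinsics" (4x4, takes a point from camera to world coordinates). Camera axes: x right, y down, z forward; pixel columns grow to the right and rows downward; lengths in m; the calibration is good to about 2 mm. A picture is of the moment at which its call begins. get_calibration takes no time and is no camera call.
- r.close_job(): hands the job in, once; it reports no verdict.
The state is a dict: "clock": time; "joints": joint angles; "joint_vel": joint speeds; "effort": joint torques, N m; "tool_pos": TCP position; "tcp_rot": TCP orientation; "wrist_force": force on the tool from outside, world axes, zero at the start; "moment": the same for the moment, N m; "width": finger opening in m.
Only numpy, scipy, OpenCV 4.12 (cv2) and the standard library are available. Lean on these libraries where they do the work, as an engineer would, in place of code of your own. Each camera call takes 0.05 s, during which the arm holds its last target. There are 200 camera calls.

## Task

Get the graver hone ready for sharpening: its lap has been left lying askew on top of the spindle nose, so nudge the lap across, without picking it up, until its centre hole drops over the nose and it lies flat and fully down on the platen. Then swing the tool rest in over the lap as far as its stop, let go, and leave everything else on the bench as it is.

Things in the scene. Friction and masses are not known exactly. Their poses are not given: they have to be found in the camera images.
- hone: Graver hone, fixed: grey housing, aluminium top plate at height 78 mm. Origin on the bench under the platen's axis, z up, x away from its front (knob and switch face); housing spans x -145 to 105, y -105 to 105 mm. On it a dark round platen, 114 mm diameter, about the origin's vertical, upper face at height 94 mm (16 mm above the top plate); it does not turn.
- spindle (a point): Centre of the platen's upper face (height 94 mm), foot of the fixed spindle nose: an upright steel pin 16 mm in diameter for 4 mm, then tapering to 9 mm across at its flat top, 7.5 mm above the platen.
- lap: Loose lap on the hone, a disc with a grey grit band: 130 mm diameter, 8 mm thick, 0.4 kg, 19 mm hole. Origin: hole centre, underside; z its axis. Starts leaning about 7 deg on the nose and platen edge, 15 to 45 mm off centre, away from the post; low edge to 7 mm below platen level. Slides at 4 to 12 N; two spread fingers push it straight; drops within 3 mm. Seated: origin at spindle, top at 102 mm.
- tool_rest (a joint): Tool-rest angle about its post, rad: 0 is fully out; grows clockwise seen from above; 2.10 is the stop, with the arm pointing at the spindle, over the lap. Stays where left; starts at 0 to 0.5. Needs about 2 N at the knob.
- post (a point): Top of the fixed tool-rest post (18 mm diameter) on the hone, height 118 mm, at x -75, y +90 mm in the hone's frame. The tool rest turns about this vertical axis.
- rest_knob (a point): Middle of the tool rest's upright black knob (18 mm diameter, heights 130 to 158 mm), 80 mm from the post's axis; x points outwards along the arm. It stands on a level steel arm 14 mm wide, heights 120 to 130 mm, which ends in a cross plate 60 mm wide, 96 to 120 mm from the post. The arm's underside is 18 mm above the seated lap.
- spare_lap: A second, identical lap lying flat on the bench to the right of the hone; leave it. Origin at the centre of its underside.
- paste_jar: Small amber jar of diamond paste, 32 mm in diameter, 24 mm high, standing on the hone's top plate at the rear left; leave it. Origin at the centre of its underside.
- graver: Graver with a mushroom handle, 122 mm long, 25 mm high, lying on the bench to the left of the hone; leave it. Origin on the bench under its middle, x towards its tip.
- dish: Low round glass dish, 100 mm in diameter, 18 mm high, on the bench further to the left; leave it. Origin at the centre of its underside.
- graver2: Another such graver, lying on the bench near the dish; leave it. Origin on the bench under its middle.
- bench_block: Square steel bench block, 100 x 100 x 22 mm, on the bench at the far left; leave it. Origin at the centre of its underside.
- hammer: Small hammer with a wooden handle, 250 mm long, on the bench at the far right; leave it. Origin on the bench under its middle.
Mind the look-alikes: they are no part of the job. What is shaped like the lap but blue or turquoise is not meant.

How it is judged:
By the outcome, as a careful person would: the job done as asked, in the order asked, and still so for the second after the job is handed in, with the robot touching nothing.
It also fails if it takes over 51 s, if anything falls off the work surface, if the arm or the gripper's body presses on something with over 40 N, if the wrist force passes 120 N, or if a joint passes its speed limit or range.

## Working session

There is one attempt and no reset: what is moved stays moved. The work goes in short steps, Python scripts to look and compute and a tool call to move; the robot and the scene stay as the last step left them, time stands still between calls to the robot, and variables do not carry over. Pictures are saved under pics/ and viewed, about 8 in all and at most 12, crops included, and the job is handed in when it is done.

Besides the shell and the picture viewer there is one more tool, called after "Emit:" as a command line: name --argument value ..., lists and objects as JSON in quotes. carry_out: Moves the arm, as the interface text tells. Its arguments: {"type":"object","properties":{"translation":{"type":"array","items":{"type":"array","items":{"type":"number"}}},"turn":{"type":"array","items":{"type":"array","items":{"type":"number"}}},"grip":{"type":"array","items":{"type":"number"}},"grip_force":{"type":"number"}},"required":["translation","turn","grip"]}

```bash
mkdir -p pics; cat > h.py <<'E'
import numpy as np, cv2
from station import r
def cal(n):
    c=r.get_calibration(n); f=192/np.tan(np.radians(c["vfov"])/2)
    K=np.array([[f,0,c["cx"]],[0,f,c["cy"]],[0,0,1]]); return K,np.array(c["dist_coeffs"],float),np.array(c["extrinsics"])
def onplane(n,px,z):
    K,d,E=cal(n); u=cv2.undistortPoints(np.array(px,float).reshape(-1,1,2),K,d).reshape(-1,2)
    ray=np.c_[u,np.ones(len(u))]@E[:3,:3].T; o=E[:3,3]
    return o+ray*((np.reshape(z,-1)-o[2])/ray[:,2])[:,None]
def proj(n,P):
    K,d,E=cal(n); W=np.linalg.inv(E)
    return cv2.projectPoints(np.array(P,float).reshape(-1,1,3),cv2.Rodrigues(W[:3,:3])[0],W[:3,3],K,d)[0].reshape(-1,2)
E
python3 - <<'E'
from h import *
for n in("scene","top"):
    im=r.grab_frame(n); cv2.imwrite(f"pics/{n}0.png",im)
    cv2.imwrite(f"pics/{n}0b.png",cv2.resize(im,(800,600),interpolation=cv2.INTER_CUBIC)); print(n,cal(n)[2].round(3).tolist())
print(r.read_state())
E
```

```text
scene [[-0.48, 0.671, -0.565, 1.165], [0.877, 0.375, -0.3, 0.317], [0.011, -0.64, -0.768, 0.987], [0.0, 0.0, 0.0, 1.0]]
top [[-0.001, -0.984, 0.18, 0.264], [-1.0, 0.004, 0.015, -0.016], [-0.016, -0.18, -0.984, 1.612], [0.0, 0.0, 0.0, 1.0]]
{'clock': 0.1, 'joints': array([-1.26477669e+00,  1.16437465e-01,  1.44219006e+00,  7.87348519e-06,
        1.58399894e+00, -3.77737294e-02]), 'joint_vel': array([ 0.00043337, -0.0008666 , -0.00291355, -0.0006287 ,  0.0006671 ,
        0.00076654]), 'effort': array([ 2.34039828e-03, -7.22892380e+01, -6.23862934e+01,  7.81276356e-02,
        2.28565943e-02, -5.61706952e-05]), 'tool_pos': array([ 0.22752878, -0.63550881,  0.40408449]), 'tcp_rot': array([-3.09428171e+00, -5.37198506e-01,  2.04828167e-04]), 'wrist_force': array([-0.19075502, -0.46112494,  0.20782696]), 'moment': array([ 0.00412029, -0.04085564,  0.02728671]), 'width': 0.09296637962266295}
```

View pics/top0b.png

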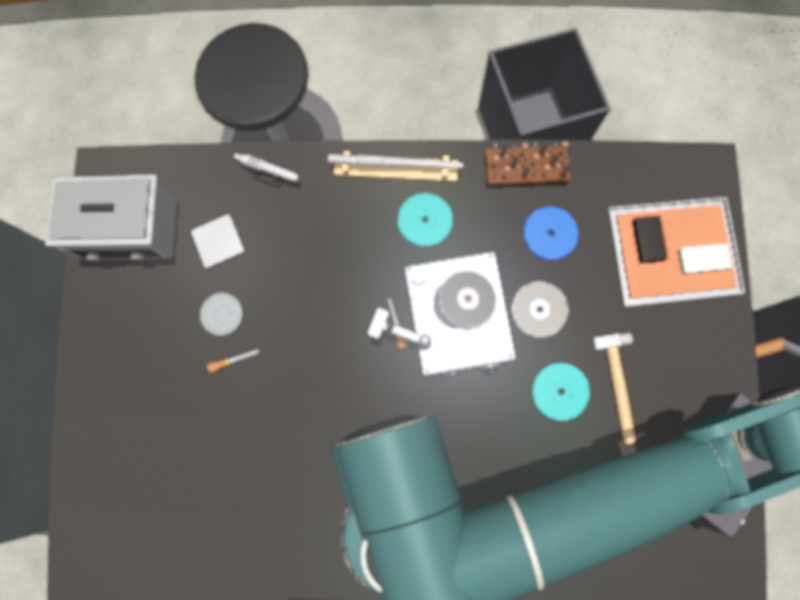

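View pics/scene0b.png

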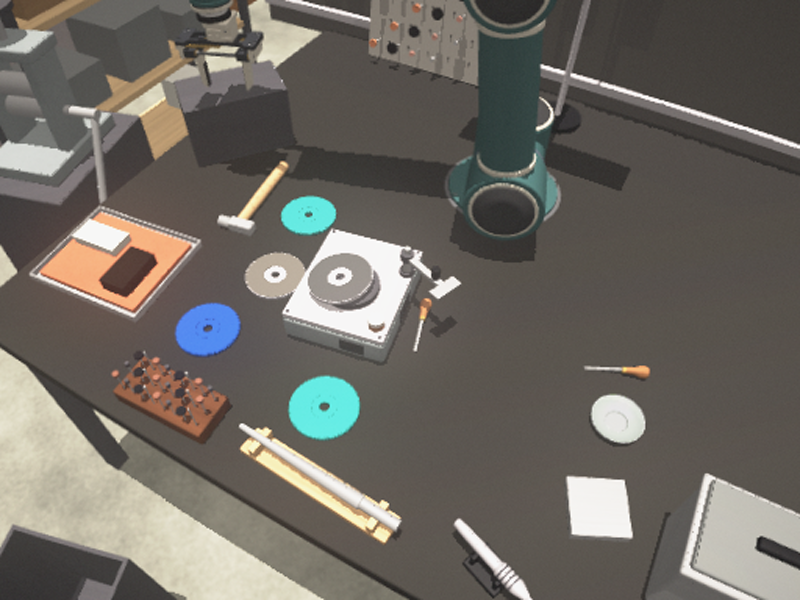

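Top view: the hone is at about (405–515, 255–375) of 800×600, with the lap at (467,298), the post near (424,341) and the rest pointing left. The scene view shows the lap at (342,278).

```bash
python3 - <<'E'
from h import *
a=cv2.imread("pics/top0.png")[150:250,225:345]; b=cv2.imread("pics/scene0.png")[140:235,175:305]
A=cv2.resize(a,None,fx=6,fy=6,interpolation=cv2.INTER_CUBIC);B=cv2.resize(b,None,fx=6,fy=6,interpolation=cv2.INTER_CUBIC)
cv2.imwrite("pics/topc.png",A);cv2.imwrite("pics/scenec.png",B)
# world guesses
for n,px in(("top",[(405,267),(496,253),(515,357),(425,375)]),):
    print(onplane(n,np.array(px)*.64,.078).round(4))
E
```

```text
[[ 0.6068 -0.0009  0.078 ]
 [ 0.6387 -0.2088  0.078 ]
 [ 0.4009 -0.2452  0.078 ]
 [ 0.362  -0.0446  0.078 ]]
```

View pics/topc.png

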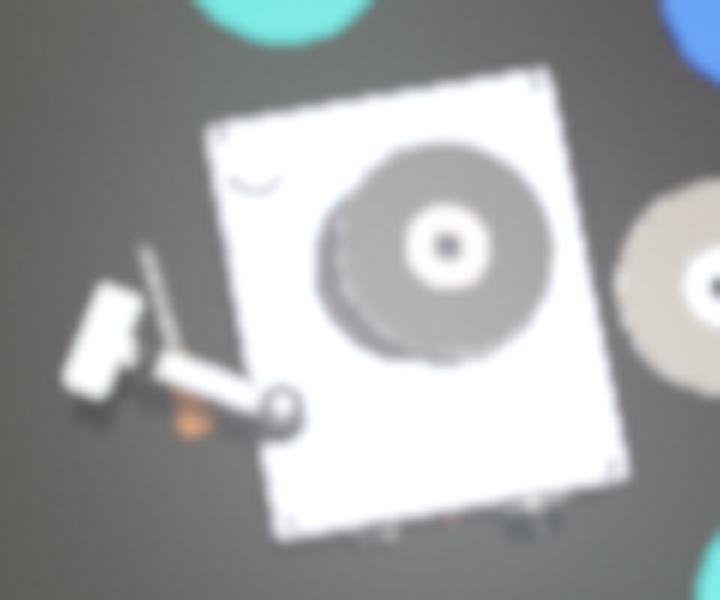

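View pics/scenec.png

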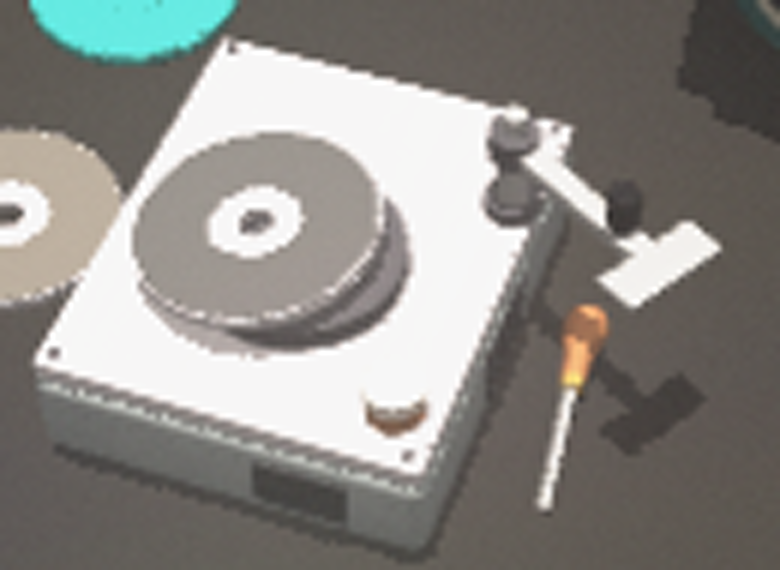

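Crops: the four plate corners, lap hole (top 447,246; scene 256,222), post and knob (scene 625,205) are clear. The rest lies out to the left and the lap is off to the right. I'll fit the hone pose next.

```bash
python3 - <<'E'
from h import *
from scipy.optimize import least_squares
T=lambda p:(np.array(p,float)+.5)/6-.5+[225,150]
S=lambda p:(np.array(p,float)+.5)/6-.5+[175,140]
# order: rear-left, rear-right, front-right, front-left
t=T([(207,127),(549,68),(628,478),(280,541)]); s=S([(425,478),(38,365),(226,42),(570,128)])
C=np.array([(105,105,78),(105,-105,78),(-145,-105,78),(-145,105,78)])/1000.
def W(x,P): c,q=np.cos(x[2]),np.sin(x[2]); P=np.atleast_2d(P); return np.c_[x[0]+c*P[:,0]-q*P[:,1],x[1]+q*P[:,0]+c*P[:,1],P[:,2]]
for m in("b","t","s"):
    f=lambda x:np.r_[(proj("top",W(x,C))-t).ravel()*(m!="s"),(proj("scene",W(x,C))-s).ravel()*(m!="t")]
    o=least_squares(f,[.52,-.13,-.15]);print(m,o.x.round(4),np.degrees(o.x[2]).round(2),np.abs(o.fun).max().round(2))
    if m=="b":X=o.x
def tri(a,b):
    g=lambda P:np.r_[(proj("top",P)-a).ravel(),(proj("scene",P)-b).ravel()]
    o=least_squares(g,[.5,-.1,.1]);return o.x,np.abs(o.fun).max()
L,e=tri(T((447,246)),S((256,222)));print("lap hole top",L.round(4),e)
print("post",W(X,[[-.075,.09,.118]]).round(4), "post img top",onplane("top",T((284,411)),.118).round(4))
print("knob mid scene",onplane("scene",S((625,205)),.144).round(4))
c,q=np.cos(X[2]),np.sin(X[2]);d=L[:2]-X[:2];print("lap in hone",(d@[c,q]).round(4),(d@[-q,c]).round(4))
# ellipse of lap in scene: onplane rim
print("jar",onplane("scene",S((395,405)),.1).round(4))
E
```

```text
b [ 0.5225 -0.1196  0.1723] 9.87 1.96
t [ 0.5225 -0.1193  0.168 ] 9.62 0.91
s [ 0.5223 -0.12    0.1767] 10.12 1.73
lap hole top [ 0.5301 -0.1398  0.1101] 0.3548409444691174
post [[ 0.4331 -0.0438  0.118 ]] post img top [[ 0.4337 -0.0441  0.118 ]]
knob mid scene [[0.4578 0.0278 0.144 ]]
lap in hone 0.0041 -0.0212
jar [[ 0.5897 -0.0264  0.1   ]]
```

Hone is at (0.5225, −0.1196), yaw 9.9°. The lap sits about 21 mm off toward hone −y, with its low edge on that side. I'll push at world angle 110.6° with the jaws spread across that direction, starting by moving above the low edge.

Emit:
carry_out --translation '[[0.328, 0.4275, 0], [0.328, 0.4275, 0], [0.328, 0.4275, 0], [0.328, 0.4275, 0], [0.328, 0.4275, 0], [0.328, 0.4275, 0], [0.328, 0.4275, 0], [0.328, 0.4275, 0], [0.328, 0.4275, 0], [0.328, 0.4275, 0], [0.328, 0.4275, 0], [0.328, 0.4275, 0]]' --turn '[[0, 0, 90.9], [0, 0, 90.9], [0, 0, 90.9], [0, 0, 90.9], [0, 0, 90.9], [0, 0, 90.9], [0, 0, 90.9], [0, 0, 90.9], [0, 0, 90.9], [0, 0, 90.9], [0, 0, 90.9], [0, 0, 90.9]]' --grip '[1, 1, 1, 1, 1, 1, 1, 1, 1, 1, 1, 1]'

```text
clock: 1.3
tool_pos: [0.5575, -0.2047, 0.4042]
tcp_rot: [-1.779, -2.588, -0.001]
wrist_force: [0.7, -0.2, -0.3]
width: 0.0929
```

Emit:
carry_out --translation '[[0, 0, -0.04], [0, 0, -0.08], [0, 0, -0.11], [0, 0, -0.133], [0, 0, -0.133], [0, 0, -0.133]]' --turn '[[0, 0, 0], [0, 0, 0], [0, 0, 0], [0, 0, 0], [0, 0, 0], [0, 0, 0]]' --grip '[1, 1, 1, 1, 1, 1]'

```text
clock: 1.9
tool_pos: [0.5554, -0.2084, 0.2723]
tcp_rot: [-1.789, -2.582, 0.0]
wrist_force: [0.1, 0.3, 1.0]
width: 0.0928
```

```bash
python3 - <<'E'
from h import *
im=r.grab_frame("scene"); b=im[125:245,165:315]
cv2.imwrite("pics/s1.png",cv2.resize(b,None,fx=5,fy=5,interpolation=cv2.INTER_CUBIC))
s=r.read_state();print(s["tool_pos"],s["wrist_force"],s["tcp_rot"])
E
```

```text
[ 0.55561793 -0.20843453  0.27318835] [-0.01294197 -1.20600276  0.80582229] [1.78859575e+00 2.58116952e+00 2.87660750e-04]
```

View pics/s1.png

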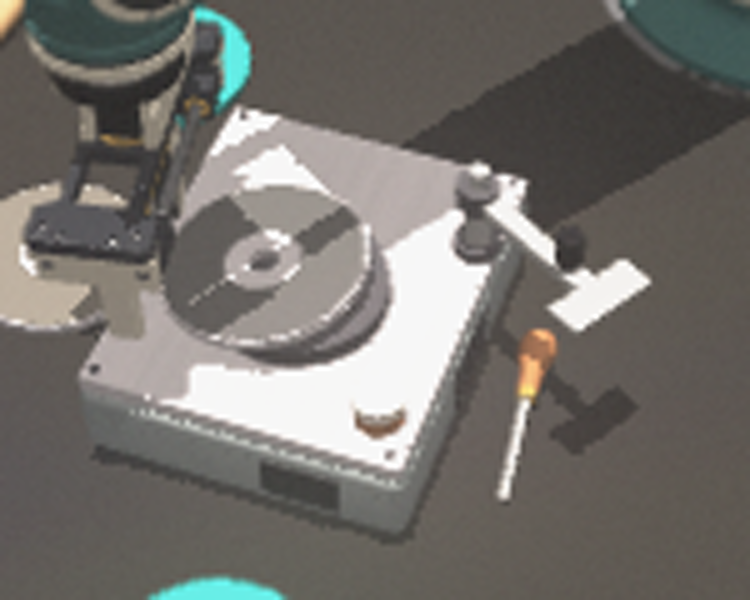

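Picture: the fingers stand on the plate's right side, clear of the lap rim, and the lap is still leaning. I'll push along (−0.352, 0.936).

Emit:
carry_out --translation '[[-0.0035, 0.0094, 0], [-0.0063, 0.0168, 0], [-0.007, 0.0187, 0], [-0.0077, 0.0206, 0], [-0.0084, 0.0225, 0], [-0.0091, 0.0243, 0], [-0.0099, 0.0262, 0], [-0.0106, 0.0281, 0], [-0.0113, 0.03, 0], [-0.0113, 0.03, 0]]' --turn '[[0, 0, 0], [0, 0, 0], [0, 0, 0], [0, 0, 0], [0, 0, 0], [0, 0, 0], [0, 0, 0], [0, 0, 0], [0, 0, 0], [0, 0, 0]]' --grip '[1, 1, 1, 1, 1, 1, 1, 1, 1, 1]'

```text
clock: 2.95
tool_pos: [0.5444, -0.1781, 0.2726]
tcp_rot: [1.787, 2.581, 0.0]
wrist_force: [2.1, -3.8, 4.8]
width: 0.093
```

```bash
cat > ring.py <<'E'
from h import *
import sys
# hub hole of the lap: dark blob in white ring near expected place, measured in both views
im=r.grab_frame("scene"); c=cv2.resize(im[150:220,185:270],None,fx=8,fy=8,interpolation=cv2.INTER_CUBIC)
cv2.imwrite(sys.argv[1],c); s=r.read_state(); print(s["tool_pos"].round(4),s["wrist_force"].round(1))
print("seated hole top / leaning expected px in crop",((proj("scene",[[.5225,-.1196,.102]])+.5-[185,150])*8-.5).round(0))
E
python3 ring.py pics/s2.png
```

```text
[ 0.5444 -0.1782  0.2725] [ 0.3 -4.5  4.4]
seated hole top / leaning expected px in crop [[321. 237.]]
```

View pics/s2.png

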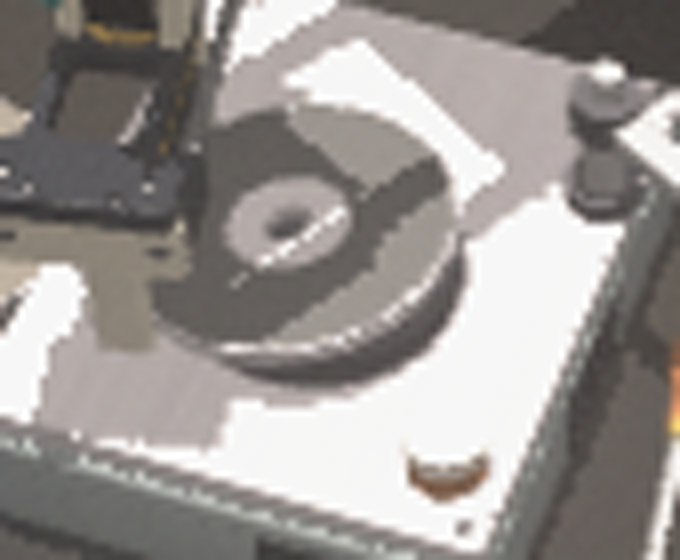

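The lap is in contact with about 5 N on it. The hole is at crop (290,222) against the seated target (321,237), so roughly 10 mm remain. I'll continue slowly.

Emit:
carry_out --translation '[[-0.0007, 0.0019, 0], [-0.0014, 0.0037, 0], [-0.0021, 0.0056, 0], [-0.0025, 0.0066, 0], [-0.0028, 0.0075, 0], [-0.0028, 0.0075, 0]]' --turn '[[0, 0, 0], [0, 0, 0], [0, 0, 0], [0, 0, 0], [0, 0, 0], [0, 0, 0]]' --grip '[1, 1, 1, 1, 1, 1]'

```text
clock: 3.6
tool_pos: [0.5414, -0.1704, 0.2716]
tcp_rot: [-1.788, -2.583, 0.0]
wrist_force: [-0.4, -2.9, 1.4]
width: 0.0931
```

```bash
python3 ring.py pics/s3.png
```

```text
[ 0.5413 -0.1705  0.2716] [-0.  -2.6  1.7]
seated hole top / leaning expected px in crop [[321. 237.]]
```

View pics/s3.png

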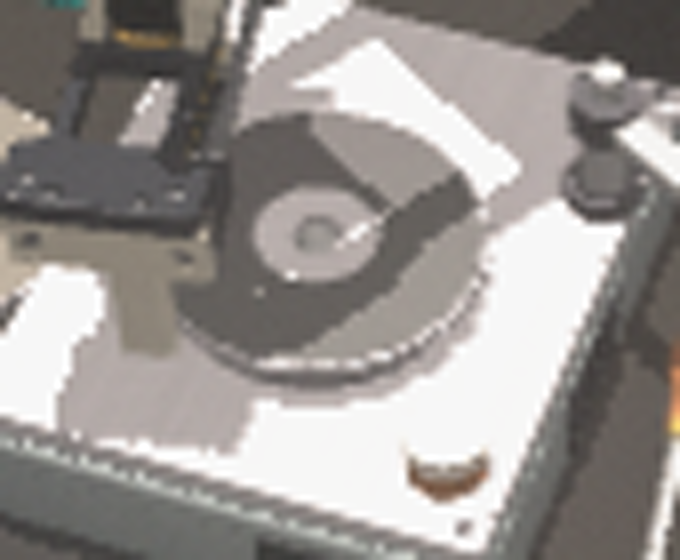

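It has dropped: the nose now shows in the hole at (319,235), the rim is flat all round, and the side force fell. Backing off and lifting.

Emit:
carry_out --translation '[[0.005, -0.0134, 0], [0.0106, -0.0281, 0], [0.0106, -0.0281, 0.04], [0.0106, -0.0281, 0.08], [0.0106, -0.0281, 0.12], [0.0106, -0.0281, 0.12]]' --turn '[[0, 0, 0], [0, 0, 0], [0, 0, 0], [0, 0, 0], [0, 0, 0], [0, 0, 0]]' --grip '[1, 1, 1, 1, 1, 1]'

```text
clock: 4.25
tool_pos: [0.5526, -0.1999, 0.3976]
tcp_rot: [1.785, 2.576, 0.003]
wrist_force: [0.6, -0.0, 0.1]
width: 0.0935
```

```bash
python3 - <<'E'
from h import *
im=r.grab_frame("scene"); t=r.grab_frame("top")
a=cv2.resize(im[150:225,180:290],None,fx=5,fy=5,interpolation=cv2.INTER_CUBIC);b=cv2.resize(t[145:250,225:335],None,fx=5,fy=5,interpolation=cv2.INTER_CUBIC)[:375]
cv2.imwrite("pics/s4.png",cv2.resize(np.hstack([a,b[:a.shape[0]]]),(800,int(a.shape[0]*800/(a.shape[1]*2)))))
s=r.read_state();p=s["tool_pos"];print(p.round(4),s["tcp_rot"].round(3),s["wrist_force"].round(1))
# lap outline in scene: grey pixels near
K=(np.array([[.5225+.065*np.cos(x),-.1196+.065*np.sin(x),.102] for x in np.linspace(0,6.28,9)[:-1]]))
print((proj("scene",[[.5225,-.1196,.102]])).round(1))
post=np.array([.4334,-.044])
print("approach shift",(post+.08*np.array([np.cos(np.radians(70)),np.sin(np.radians(70))])+.032*np.array([-np.sin(np.radians(70)),np.cos(np.radians(70))])-p[:2]).round(4),.324-p[2])
E
```

```text
[ 0.5523 -0.1996  0.3921] [1.789e+00 2.581e+00 1.000e-03] [ 1.1  0.2 -0.2]
[[224.7 179.2]]
approach shift [-0.1216  0.2417] -0.06806778688419962
```

View pics/s4.png

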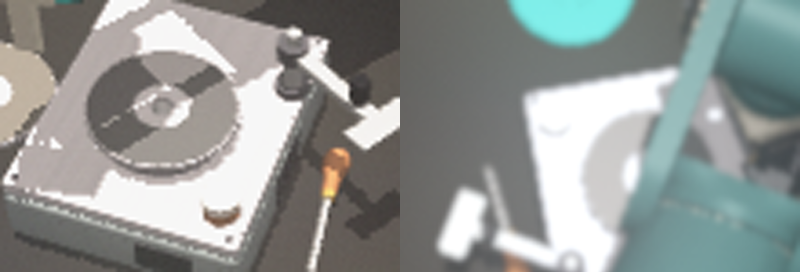

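The lap lies flat and concentric on the platen. Next I'll move above the far (counter-clockwise) side of the rest knob, with the fingers nearly closed to act as a small cradle.

Emit:
carry_out --translation '[[-0.121, 0.242, 0], [-0.121, 0.242, 0], [-0.121, 0.242, 0], [-0.121, 0.242, 0], [-0.121, 0.242, 0], [-0.121, 0.242, 0], [-0.121, 0.242, 0], [-0.121, 0.242, 0], [-0.121, 0.242, -0.035], [-0.121, 0.242, -0.067], [-0.121, 0.242, -0.067], [-0.121, 0.242, -0.067]]' --turn '[[0, 0, 49.4], [0, 0, 49.4], [0, 0, 49.4], [0, 0, 49.4], [0, 0, 49.4], [0, 0, 49.4], [0, 0, 49.4], [0, 0, 49.4], [0, 0, 49.4], [0, 0, 49.4], [0, 0, 49.4], [0, 0, 49.4]]' --grip '[-0.74, -0.74, -0.74, -0.74, -0.74, -0.74, -0.74, -0.74, -0.74, -0.74, -0.74, -0.74]'

```text
clock: 5.55
tool_pos: [0.4315, 0.0426, 0.3249]
tcp_rot: [-0.549, -3.092, 0.001]
wrist_force: [0.5, 0.6, -0.1]
width: 0.0126
```

```bash
python3 - <<'E'
from h import *
im=r.grab_frame("scene")
cv2.imwrite("pics/s5.png",cv2.resize(im[140:240,180:310],None,fx=5,fy=5,interpolation=cv2.INTER_CUBIC))
s=r.read_state();p=s["tool_pos"];print(p.round(4),s["tcp_rot"].round(3),s["wrist_force"].round(1),s["width"],s["joints"].round(2))
post=np.array([.4334,-.044])
for th in (70,62,54,46,38,30,22,14,6,-2,-10,-18,-26,-34,-38,-41):
    a=np.radians(th); q=post+.08*np.array([np.cos(a),np.sin(a)])+.0142*np.array([-np.sin(a),np.cos(a)]); print(th,(q-p[:2]).round(4).tolist())
E
```

```text
[0.4316 0.0428 0.326 ] [0.548 3.093 0.   ] [ 0.1 -0.4  0.5] 0.012235342608564783 [ 0.04 -0.41  2.04 -0.    1.51 -1.18]
70 [0.0158, -0.0067]
62 [0.0268, -0.0095]
54 [0.0373, -0.0137]
46 [0.0472, -0.0194]
38 [0.0561, -0.0263]
30 [0.064, -0.0345]
22 [0.0707, -0.0436]
14 [0.076, -0.0536]
6 [0.0799, -0.0643]
-2 [0.0822, -0.0754]
-10 [0.0831, -0.0867]
-18 [0.0823, -0.098]
-26 [0.0799, -0.1091]
-34 [0.0761, -0.1197]
-38 [0.0736, -0.1248]
-41 [0.0715, -0.1285]
```

View pics/s5.png

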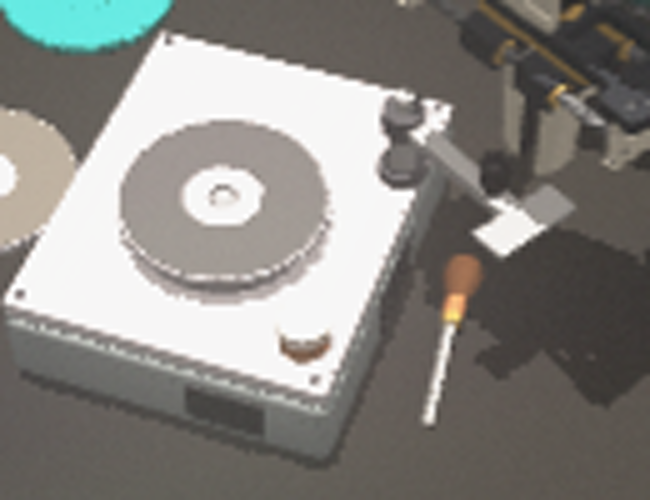

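The fingers are behind the knob and the lap is flat. Now sweeping clockwise.

Emit:
carry_out --translation '[[0.008, -0.003, 0], [0.016, -0.0065, 0], [0.027, -0.0095, 0], [0.037, -0.0135, 0], [0.047, -0.0195, 0], [0.056, -0.0265, 0], [0.064, -0.0345, 0], [0.0705, -0.0435, 0], [0.076, -0.0535, 0], [0.08, -0.064, 0], [0.082, -0.0755, 0]]' --turn '[[0, 0, 0], [0, 0, 0], [0, 0, -8], [0, 0, -16], [0, 0, -24], [0, 0, -32], [0, 0, -40], [0, 0, -48], [0, 0, -56], [0, 0, -64], [0, 0, -72]]' --grip '[-0.74, -0.74, -0.74, -0.74, -0.74, -0.74, -0.74, -0.74, -0.74, -0.74, -0.74]'

```text
clock: 6.7
tool_pos: [0.514, -0.0327, 0.3254]
tcp_rot: [2.266, 2.176, 0.001]
wrist_force: [-0.5, 3.4, 0.9]
width: 0.0122
```

Emit:
carry_out --translation '[[0.001, -0.011, 0], [0, -0.0225, 0], [-0.002, -0.0335, 0], [-0.004, -0.039, 0], [-0.006, -0.044, 0], [-0.007, -0.0465, 0], [-0.007, -0.0465, 0]]' --turn '[[0, 0, -8], [0, 0, -16], [0, 0, -24], [0, 0, -28], [0, 0, -32], [0, 0, -34], [0, 0, -34]]' --grip '[-0.74, -0.74, -0.74, -0.74, -0.74, -0.74, -0.74]'

```text
clock: 7.4
tool_pos: [0.5064, -0.0791, 0.3251]
tcp_rot: [2.799, 1.425, 0.0]
wrist_force: [-1.0, 0.2, -0.2]
width: 0.012
```

Emit:
carry_out --translation '[[-0.0009, -0.0011, 0], [-0.0018, -0.0022, 0], [-0.0027, -0.0033, 0], [-0.0034, -0.0042, 0], [-0.0034, -0.0042, 0]]' --turn '[[0, 0, -1], [0, 0, -2], [0, 0, -3], [0, 0, -4], [0, 0, -4]]' --grip '[-0.74, -0.74, -0.74, -0.74, -0.74]'

```text
clock: 7.9
tool_pos: [0.503, -0.0831, 0.3252]
tcp_rot: [2.846, 1.326, 0.003]
wrist_force: [8.4, -3.8, -1.4]
width: 0.0123
```

```bash
python3 - <<'E'
from h import *
im=r.grab_frame("scene")
cv2.imwrite("pics/s6.png",cv2.resize(im[130:230,180:310],None,fx=6,fy=6,interpolation=cv2.INTER_CUBIC))
for _ in range(1):
    s=r.read_state();print(s["tool_pos"].round(4),s["wrist_force"].round(1),s["moment"].round(2))
E
```

```text
[ 0.503  -0.083   0.3252] [ 8.3 -5.  -1.7] [-0.73 -1.48  0.07]
```

View pics/s6.png

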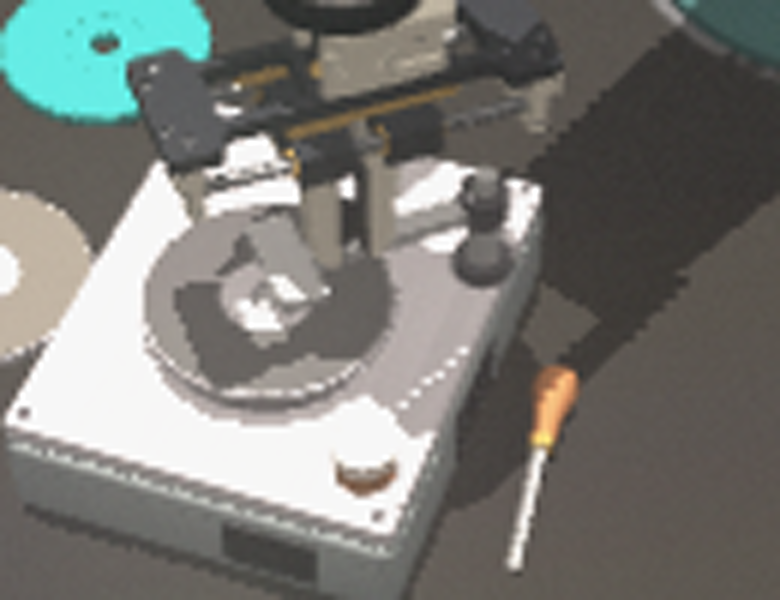

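The rest is over the lap and the plate is near the spindle. The force is mostly radial, so the cradle is a little too far inward. I'll shift it outward 1.5 mm, then keep pressing tangentially.

Emit:
carry_out --translation '[[0.0012, -0.001, 0], [0.0012, -0.001, 0], [0.0005, -0.0018, 0], [0.0005, -0.0018, 0]]' --turn '[[0, 0, 0], [0, 0, 0], [0, 0, 0], [0, 0, 0]]' --grip '[-0.74, -0.74, -0.74, -0.74]'

```text
clock: 8.35
tool_pos: [0.5031, -0.0846, 0.3249]
tcp_rot: [2.847, 1.328, 0.001]
wrist_force: [1.9, -0.6, -0.1]
width: 0.0119
```

Emit:
carry_out --translation '[[-0.0006, -0.0008, 0], [-0.0013, -0.0015, 0], [-0.0013, -0.0015, 0]]' --turn '[[0, 0, 0], [0, 0, 0], [0, 0, 0]]' --grip '[-0.74, -0.74, -0.74]'

```text
clock: 8.65
tool_pos: [0.5018, -0.0862, 0.3249]
tcp_rot: [2.847, 1.327, 0.0]
wrist_force: [4.3, -2.2, 0.0]
width: 0.0123
```

Emit:
carry_out --translation '[[0.0005, -0.0004, 0], [-0.0002, -0.0012, 0], [-0.0008, -0.002, 0], [-0.0008, -0.002, 0]]' --turn '[[0, 0, 0], [0, 0, 0], [0, 0, 0], [0, 0, 0]]' --grip '[-0.74, -0.74, -0.74, -0.74]'

```text
clock: 9.05
tool_pos: [0.5012, -0.0876, 0.3248]
tcp_rot: [-2.846, -1.328, -0.003]
wrist_force: [8.1, 9.2, -1.2]
width: 0.0122
```

Tangential force is now about 12 N with no radial part, which is the stop. A small further press should confirm it.

Emit:
carry_out --translation '[[-0.0005, -0.0006, 0], [-0.0005, -0.0006, 0]]' --turn '[[0, 0, 0], [0, 0, 0]]' --grip '[-0.74, -0.74]'

```text
clock: 9.25
tool_pos: [0.5009, -0.0879, 0.3248]
tcp_rot: [-2.845, -1.328, -0.005]
wrist_force: [11.1, 12.6, -1.4]
width: 0.0123
```

Force rose to 17 N with only 0.4 mm of movement, so the rest is at its stop. Backing off and clearing.

Emit:
carry_out --translation '[[0.006, 0.0075, 0], [0.0195, 0.023, 0], [0.0195, 0.023, 0.04], [0.0195, 0.023, 0.08], [0.0195, 0.063, 0.1], [0.0195, 0.113, 0.1], [0.0195, 0.163, 0.1], [0.0195, 0.213, 0.1], [0.0195, 0.263, 0.1], [0.0195, 0.263, 0.1], [0.0195, 0.263, 0.1]]' --turn '[[0, 0, 0], [0, 0, 0], [0, 0, 0], [0, 0, 0], [0, 0, 0], [0, 0, 0], [0, 0, 0], [0, 0, 0], [0, 0, 0], [0, 0, 0], [0, 0, 0]]' --grip '[-0.74, -0.74, -0.74, -0.74, -0.74, -0.74, -0.74, -0.74, -0.74, -0.74, -0.74]'

```text
clock: 10.35
tool_pos: [0.5198, 0.1754, 0.4243]
tcp_rot: [2.846, 1.331, -0.002]
wrist_force: [-0.1, -1.6, -0.2]
width: 0.012
```

```bash
python3 - <<'E'
from h import *
im=r.grab_frame("scene");t=r.grab_frame("top")
a=cv2.resize(im[140:240,180:290],None,fx=4,fy=4,interpolation=cv2.INTER_CUBIC);b=cv2.resize(t[150:250,240:330],None,fx=4,fy=4,interpolation=cv2.INTER_CUBIC)
cv2.imwrite("pics/s7.png",np.hstack([a,b]))
post=np.array([.4334,-.044]);u=np.array([.7627,-.6468])
for k,z in((.08,.144),(.108,.13)):
    P=np.r_[post+k*u,z]; print(k,((proj("scene",[P])+.5-[180,140])*4-.5).round(),((proj("top",[P])+.5-[240,150])*4-.5).round()+[440,0])
print(r.read_state()["wrist_force"].round(1))
E
```

```text
0.08 [[225. 108.]] [[631. 198.]]
0.108 [[190. 130.]] [[651. 176.]]
[-0.3  0.6 -0.1]
```

View pics/s7.png

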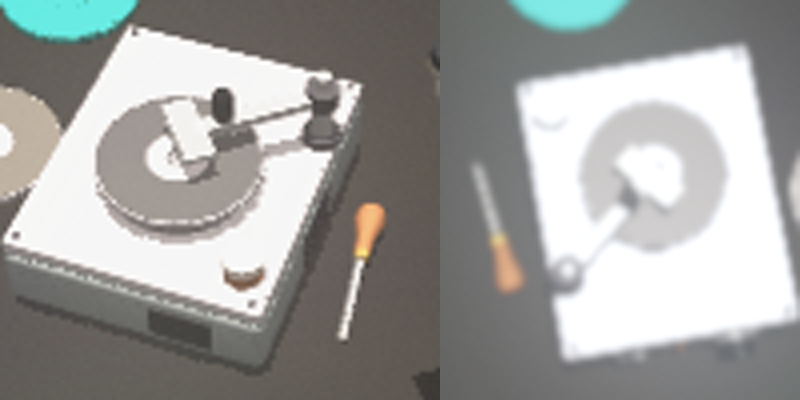

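The knob is at (222,105) against a predicted (225,108) and the cross plate is at (190,130) as predicted. The lap is flat, and the jar and graver have not moved. Handing in.

```bash
python3 -c "
from station import r
print(r.close_job())"
```

```text
the job is handed in; nothing more can be done
None
```

The lap is seated on the spindle nose and the tool rest is in over it at its stop. I handed the job in at about 10.5 s.

- **Lap:** I pushed it about 20 mm with two spread fingers until it dropped. Pictures afterwards show it flat and centred, with the nose visible in the hole.
- **Tool rest:** I swept the knob clockwise with the nearly closed fingers. At the end the force rose from 12 to 17 N for only 0.4 mm of movement, so I took that as the stop. The knob and cross plate then appeared within a pixel of where the stop position predicts.
- **One disagreement:** near the stop I first read about 9 N, mostly along the arm, because the fingers sat slightly too close to the post. Moving them outward cleared it.
- **At hand-in:** the arm is clear of everything and the wrist force is near zero. In the last picture the jar and the near graver look undisturbed. I did not check the items farther from the hone again at the end, but the arm touched only the lap and the rest.

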